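# Index the ring to the tester's measuring position and shut the hood

## Task

On the metal tester, turn the sample wheel by its pegs, from click to click, until the cup with the ring stands at the measuring mark at the front and the wheel is seated in its click position, with every sample still lying in its cup. Then take the hood down by its bar, without slamming it, and press it fully shut past its catch; let go, and leave the other things on the bench where they stand.

Things in the scene. Friction and masses are not known exactly. Their poses are not given: they have to be found in the camera images.
- tester: Bench metal tester: white case 308 x 270 mm, immovable, steel deck 100 mm above the bench. Origin on the bench under the sample wheel's axis; +x points to its rear (rear face at +200 mm, front face with display at -108 mm), y runs along the hood's hinge. Behind the hinge (x +152 to +198 mm) a housing 50 mm above the deck. It stands turned, its front roughly to the robot's right.
- wheel_axis (a point): Centre of the sample wheel on its disc's top face, 110 mm above the bench. Level aluminium disc of 170 mm diameter, 6 mm thick; centre boss 46 mm wide, 12 mm high. On a circle of radius 54 mm stand six round sample cups, one every 60 degrees (40 mm outside, 35 mm inside, floor 2 mm and rim 8 mm above the disc); one is at the measuring mark when seated.
- wheel (a joint): Turn of the sample wheel about its vertical axis, rad, positive counter-clockwise seen from above; 0 at the start. Turns without end both ways and clicks every pi/3: k*pi/3 are the seated positions, a spring roller draws it there from within half a step. About 4 N at a peg to leave a position; past half way it pulls itself on to the next.
- peg0 (a point): Top centre of one of the six upright round finger pegs on the wheel's rim, by which it is turned: steel, 12 mm diameter, standing 28 mm above the disc (top 138 mm above the bench), every 60 degrees on a circle of radius 75 mm, each midway between two cups. This one stands 30 degrees counter-clockwise from the tester's +x axis when the wheel's joint reads 0.
- measure_mark (a point): Measuring position: floor centre of whichever cup stands at the front of the wheel, 54 mm from the wheel's axis towards the tester's front (tester -x), 112 mm above the bench. A small dark pointed mark on the deck in front of the wheel's rim points to it.
- hood (a joint): Opening of the hood, rad: 0 fully shut, starts at 0.65 to 0.80, end stop 0.85. Stiff hinge: it stays where left; about 3 N at the bar moves it shut. From 0.065 rad a roller catch resists with up to about 10 N at the bar; below about 0.025 it pulls the hood shut and holds it. Shutting takes the bar down and to the tester's front.
- hood_hinge (a point): Middle of the hood's hinge line, on the deck (100 mm up), 105 mm behind the wheel's axis; the line runs along the tester's y. The hood is a grey box open below: 205 mm from hinge to front wall, 230 mm wide, 55 mm high, walls 5 mm, a clear glass pane in its top. Half open, it leans over the wheel.
- hood_bar (a point): Middle of the hood's handle: round steel bar, 12 mm diameter, 124 mm long, parallel to the hinge, on a bracket at each end, its centre 45 mm in front of the hood's front wall. 250 mm from the hinge along the hood and 22 mm above its lower rim's plane. Shut, it is 145 mm in front of the wheel's axis (37 mm ahead of the case's front) and 122 mm above the bench.
- ring: The ring to be tested: plain band lying flat in a cup, 27 mm outside, 19 mm hole, 8 mm high. Origin: centre of its underside. Lies in one of the four cups 60 or 120 degrees to either side of the measuring position.
- bar: Another sample in a cup: small cast bar 27 x 11 x 6 mm. Origin: centre of its underside.
- coin: Another sample in a cup: solid disc 27 mm diameter, 4.5 mm thick. Origin: centre of its underside.
- plaque: Another sample in a cup: square plate 20 x 20 x 5 mm. Origin: centre of its underside.
- puck: Steel check piece in the cup at the measuring position at the start: 24 mm diameter, 10 mm high. Origin: centre of its underside.
- crucible1: Bystander: clay crucible cup, 56 mm wide, 55 mm high, standing on the bench off the tester's front right corner (seen facing the tester's front). Origin: centre of its underside.
- crucible2: Bystander: clay crucible cup like it, off the tester's front left corner.
- crucible3: Bystander: clay crucible cup, 60 mm wide, 60 mm high, standing on the loose brick.
- brick: Bystander: loose fire brick lying flat, 200 x 95 x 50 mm, in front of the tester. Origin: centre of its underside.
- flux: Bystander: white flux bottle, 36 mm wide, 95 mm high, standing off the front of the tester on the robot's side. Origin: centre of its underside.
- jar: Bystander: white jar, 72 mm wide, 85 mm high, at the right of the bench. Origin: centre of its underside.
- hammer: Bystander: hammer lying on the bench at the right. Origin: centre of its underside.
- mandrel: Bystander: upright steel ring mandrel, foot 64 mm wide, 130 mm high, at the left of the bench behind the tester. Origin: centre of its underside.

How it is judged:
By the outcome, as a careful person would: the job done as asked, in the order asked, and still so for the second after the job is handed in, with the robot touching nothing.
It also fails if it takes over 67 s, if anything falls off the work surface, if the arm or the gripper's body presses on something with over 40 N, if the wrist force passes 120 N, or if a joint passes its speed limit or range.

## Robot

A 7-joint arm with a two-finger parallel gripper is mounted at the origin on the work surface. World frame = base frame: x ahead of the robot, y to its left, z up, the work surface at z = 0. Lengths are in m, angles in rad, forces in N, time in s.
With the tool pointing down it reaches from about 0.425 to 0.925 m from the base axis. Payload 6.8 kg.
Tool frame: the origin (TCP) lies at the very end of the fingers, on their centre line; the grasp point (between the pads) lies bot.tcp_to_grasp behind it (bot.tcp_to_grasp is the distance from the TCP to the grasp point, in m); z points along the fingers, y is the line along which they close (so a half turn about z gives the same grasp; the last joint's range is limited). The gripper opens to 85 mm and grips with 20 to 120 N. Pads are 22 mm wide; open, the fingers measure 114 mm over their backs; the gripper's body (76 mm by 85 mm) begins 54 mm behind the grasp point. The pads swing forward as they close: fully open they stand 13 mm farther back than shut.
Start: joints at [1.232, 0.477, 0.022, 1.555, -0.011, 1.109, -0.083], TCP at [0.154, -0.657, 0.231] pointing down, gripper open.
Joint ranges: [-2.96, 2.96], [-0.34, 2.1], [-1.41, 1.46], [0.24, 2.44], [-1.37, 4.51], [0.17, 1.92], [-2.96, 2.96]. Speed limits (rad/s): [2.39, 2.39, 3.14, 3.14, 3.14, 3.14, 3.14].

## Interface

Orientations are given as a unit quaternion [w, x, y, z].
In Python, from station import bot gives the robot as it stands.
- The arm moves only by the tool servo_tool, never from a script. Its argument "motion" is a list that holds one entry, the list of rows, each a list of 7 numbers: the shift along the tool's x, y, z in m, then the turn, a rotation vector about the tool's x, y, z in units of 5 degrees (1.0 is 5 degrees), then the opening, from 0 (shut) to 1 (fully open). A call has 1 to 20 rows; each row is the pose to reach, as a shift and turn from the pose commanded when the call began, along the tool's axes at that moment; what a row does not reach only later rows make up. A row lasts 1/12 s, in which the tool goes at most 41.7 mm and 7.16 degrees, less where a joint would pass 70% of its speed; a pose out of reach is approached as far as the arm can. A call with a gripper value outside its range is refused whole. The fingers move at their own pace and stop on an object; "grip_force" is the grip in N (left out, the last holds). Time passes only in rows, so rows that repeat a pose let the fingers close. It gives the time, the measured TCP pose, the force, the opening and the grip force at its end, in the units of the state.
- bot.get_obs(): the state, without advancing time (a new reading comes with each control period).
- bot.read_camera(name): name is "side" or "top"; returns a dict with "img" (420x560x3 uint8, red, green, blue), "K" (3x3 intrinsics, pixels), "k1" (the pictures are not rectified: a ray, as slopes to the right and down, at radius r is drawn at 1 + k1 r^2 times it, then the intrinsics apply), "pose" (4x4, takes a point from camera to world coordinates). Camera axes: x right, y down, z forward; pixel columns grow to the right and rows downward; lengths in m; the calibration is good to about 2 mm. A picture is of the moment at which its call begins. There is no depth.
- bot.hand_in(): hands the job in; it is judged then, once.
The state is a dict: "t": time; "q": joint angles; "joint_vel": joint speeds; "joint_torque": joint torques, N m; "eef_pos": TCP position; "tool_rot": TCP orientation; "contact_force": force on the tool from outside, world axes, zero at the start; "torque": the same for the moment, N m; "gripper_width": opening from 0.0 (shut) to 1.0 (fully open); "grasp_force": force on a finger pad.
Only numpy, scipy, OpenCV 4.12 (cv2) and the standard library are available. Lean on these libraries where they do the work, as an engineer would, in place of code of your own. Each camera call takes 0.05 s, during which the arm holds its last target. There are 200 camera calls.

## Working session

There is one attempt and no reset: what is moved stays moved. The work goes in short steps, Python scripts to look and compute and a tool call to move; the robot and the scene stay as the last step left them, time stands still between calls to the robot, and variables do not carry over. Pictures are saved under pics/ and viewed, at most 10 in all, crops included, and the job is handed in when it is done.

Besides the shell and the picture viewer there is one more tool, called after "Call:" in YAML: its name, and indented under it one key for each argument. servo_tool: Moves the arm, as the interface text tells. Its arguments: {"type":"object","properties":{"motion":{"type":"array"},"grip_force":{"type":"number"}},"required":["motion"]}

```bash
mkdir -p pics; ls
python3 - <<'E'
from station import bot
import cv2,numpy as np
o=bot.get_obs();print(o,bot.tcp_to_grasp)
for n in("side","top"):
    c=bot.read_camera(n);cv2.imwrite(f"pics/{n}0.png",c["img"][:,:,::-1]);np.savez(f"{n}0.npz",**c);print(n,c["K"],c["k1"],c["pose"])
E
```

```text
pics
{'t': 0.0, 'q': array([ 1.23189303,  0.47778219,  0.02235154,  1.55646631, -0.01149938,
        1.10926532, -0.08314431]), 'joint_vel': array([ 0.00074367,  0.00013322,  0.00049193,  0.00180517,  0.00093031,
       -0.00060201, -0.00088106]), 'joint_torque': array([-8.53833808e-05, -5.96443248e+01,  1.60786349e+00, -2.81198305e+01,
        1.24899988e-02,  9.34486248e-03,  2.72736764e-05]), 'eef_pos': array([ 0.15425649, -0.65653345,  0.23033167]), 'tool_rot': array([-8.79786398e-04,  9.93350121e-01,  1.15129200e-01, -1.71809504e-04]), 'contact_force': array([ 0.19597547,  1.19439648, -0.27603023]), 'torque': array([ 0.00879482, -0.0139842 , -0.00874958]), 'grasp_force': 0.0, 'gripper_width': 0.9991672853141851} 0.0187
side [[475.66436857   0.         285.01240929]
 [  0.         475.66436857 206.01862931]
 [  0.           0.           1.        ]] -0.14800869317555163 [[ 0.91835159  0.37450084 -0.12798233  0.71405465]
 [ 0.39573902 -0.86520711  0.3079079  -0.38347804]
 [ 0.00458055 -0.33341531 -0.94276893  1.29110836]
 [ 0.          0.          0.          1.        ]]
top [[470.15602722   0.         281.99111206]
 [  0.         470.15602722 215.06283178]
 [  0.           0.           1.        ]] -0.02808259195519632 [[-0.02232814 -0.98139902  0.19067619  0.34475441]
 [-0.99972918  0.02066654 -0.01069859 -0.00233231]
 [ 0.00655896 -0.19086343 -0.98159469  1.3438367 ]
 [ 0.          0.          0.          1.        ]]
```

View pics/top0.png

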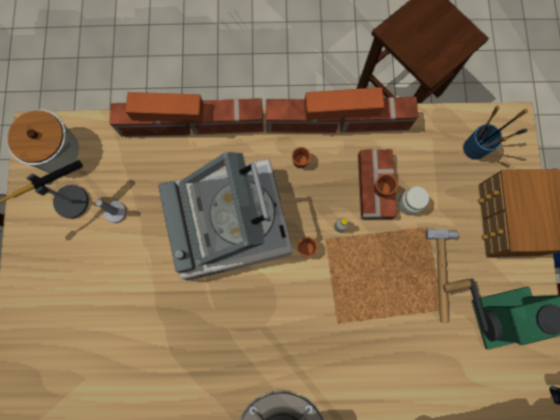

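View pics/side0.png

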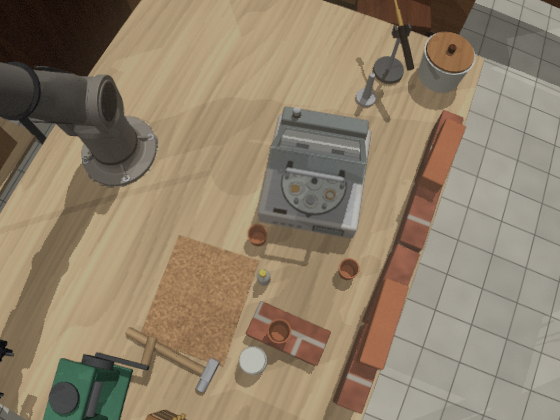

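```bash
cat > h.py <<'E'
import numpy as np,cv2
def cam(f): return dict(np.load(f))
def ray(c,u,v):
    K=c["K"];k=float(c["k1"]);D=np.array([k,0,0,0.])
    x,y=cv2.undistortPoints(np.array([[[u,v]]],float),K,D)[0,0]
    P=c["pose"];return P[:3,3],P[:3,:3]@np.array([x,y,1])
def onz(c,u,v,z):
    o,d=ray(c,u,v);return o+d*(z-o[2])/d[2]
def tri(c1,p1,c2,p2):
    o1,d1=ray(c1,*p1);o2,d2=ray(c2,*p2)
    s=np.linalg.lstsq(np.c_[d1,-d2],o2-o1,rcond=None)[0]
    a=o1+d1*s[0];b=o2+d2*s[1];return (a+b)/2,np.linalg.norm(a-b)
def proj(c,p):
    P=c["pose"];k=float(c["k1"]);T=np.linalg.inv(P)
    return cv2.projectPoints(np.atleast_2d(p).astype(float),cv2.Rodrigues(T[:3,:3])[0],T[:3,3],c["K"],np.array([k,0,0,0.]))[0][:,0]
E
python3 - <<'E'
from h import *
a=cam("side0.npz")["img"][95:245,250:380];b=cam("top0.npz")["img"][140:290,155:300]
f=lambda i:cv2.resize(i,None,fx=4,fy=4,interpolation=cv2.INTER_CUBIC)[:,:,::-1]
cv2.imwrite("pics/sz.png",f(a));cv2.imwrite("pics/tz.png",f(b))
E
```

```text
(no output)
```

View pics/sz.png

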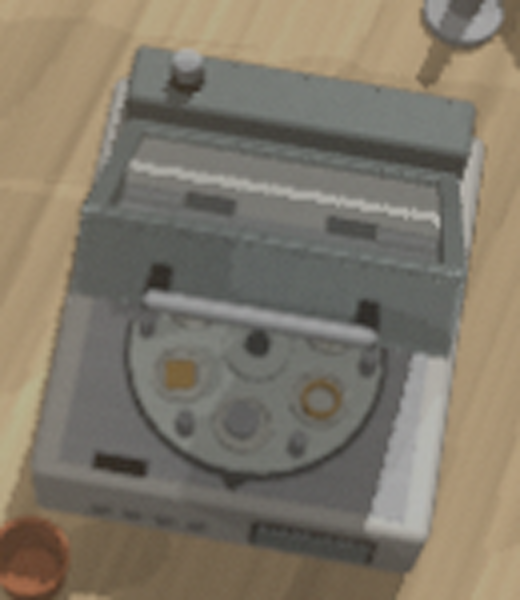

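View pics/tz.png

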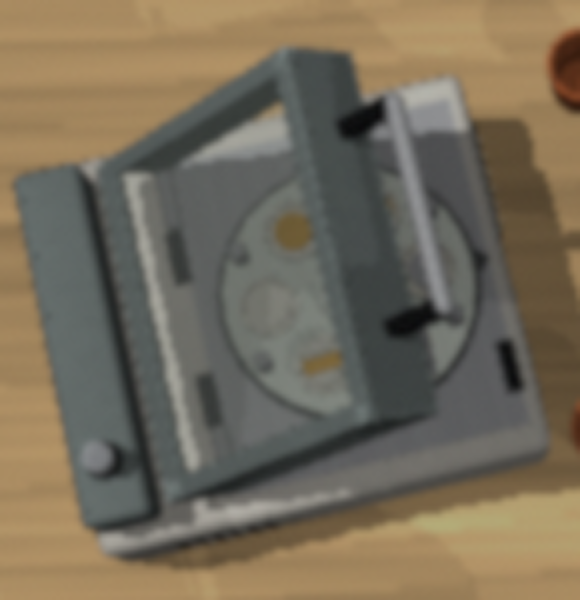

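The ring (side pixel 330,194) lies one cup counter-clockwise of the front puck (310,199), so the wheel needs one click clockwise (−π/3). The bar's ends are at side (287,169) and (344,179), and top (267,219) and (253,164).

Run:
```python
from h import *
np.set_printoptions(precision=4,suppress=True)
s=cam("side0.npz");t=cam("top0.npz")
S=lambda u,v:(250+u/4-.4,95+v/4-.4);T=lambda u,v:(155+u/4-.4,140+v/4-.4)
print("barnear",tri(s,S(147,298),t,T(450,318)),"barfar",tri(s,S(375,335),t,T(392,97)))
for n,p,z in[("puck",(241,418),.122),("ring",(321,398),.12),("plaque",(180,375),.117),("mark",(235,484),.101),("pegL",(184,413),.138),("pegR",(297,434),.138),("boss",(258,340),.122)]: print(n,onz(s,*S(*p),z))
for n,p,z in[("plaque",(294,231),.117),("coinetc",(322,362),.118),("mark",(484,260),.101),("fcFar",(458,80),.1),("fcNear",(547,455),.1),("pegA",(240,252),.138),("pegB",(264,357),.138),("cup",(268,303),.118),("discL",(219,295),.11),("discR",(480,265),.11)]: print(n,onz(t,*T(*p),z))
# disc edge: project model with candidates later
for n,u,v in[("crucN",307,247),("flux",342,226),("cruc1F",301,158)]: print(n,onz(t,u,v,.06))
```

```text
barnear (array([0.5432, 0.0229, 0.2936]), np.float64(0.007998375790063966)) barfar (array([0.6725, 0.0533, 0.2966]), np.float64(0.004988798643112677))
puck [0.6075 0.0419 0.122 ]
ring [0.6505 0.0767 0.12  ]
plaque [0.5583 0.0558 0.117 ]
mark [0.6196 0.005  0.101 ]
pegL [0.5738 0.0246 0.138 ]
pegR [0.6463 0.0403 0.138 ]
boss [0.5969 0.0976 0.122 ]
plaque [0.6344 0.1275 0.117 ]
coinetc [0.5451 0.1089 0.118 ]
mark [0.6154 0.0008 0.101 ]
fcFar [0.743  0.0162 0.1   ]
fcNear [ 0.4824 -0.0384  0.1   ]
pegA [0.616  0.1607 0.138 ]
pegB [0.5459 0.1447 0.138 ]
cup [0.5855 0.1446 0.118 ]
discL [0.5932 0.1784 0.11  ]
discR [0.61   0.0035 0.11  ]
crucN [ 0.5033 -0.083   0.06  ]
flux [ 0.5597 -0.182   0.06  ]
cruc1F [ 0.7587 -0.0742  0.06  ]
```

```bash
cat >> h.py <<'E'
from scipy.spatial.transform import Rotation as R
a=np.radians(12.2);U=np.array([np.cos(a),np.sin(a),0]);RR=np.array([-np.sin(a),np.cos(a),0]);Z=np.array([0,0,1.])
C=np.array([.596,.0935,0])
def W(x,y,z): return C+RR*x-U*y+Z*z     # tester -> world
def rot(th):
    th=np.radians(th);z=np.sin(th)*RR-np.cos(th)*Z;return R.from_matrix(np.c_[np.cross(U,z),U,z])
def cur():
    from station import bot
    o=bot.get_obs();q=o["tool_rot"];return o["eef_pos"],R.from_quat(np.r_[q[1:],q[0]]),o
def rel(p,r0,tp,tr):
    return np.r_[r0.inv().apply(tp-p),np.degrees((r0.inv()*tr).as_rotvec())/5]
E
python3 - <<'E'
from h import *
np.set_printoptions(precision=4,suppress=True)
p,r,o=cur();t=rot(35);z=t.as_matrix()[:,2]
f=W(-61,-37.5,128)if 0 else W(-.061,-.0375,.128)
print(f,rel(p,r,f-.12*z,t));print(rel(p,r,f-.12*z+[-.1,-.15,.1],t)); print(f-.12*z)
E
```

```text
[0.6455 0.0418 0.128 ] [  0.6368  -0.4987   0.0049   5.4043   5.5041 -17.1948]
[  0.5051  -0.3757  -0.0953   5.4043   5.5041 -17.1948]
[ 0.6601 -0.0255  0.2263]
```

Call:
servo_tool:
  motion:
    - [[0.08,-0.06,-0.095,0.9,0.9,-2.9,0.3],[0.25,-0.19,-0.095,2.7,2.75,-8.6,0.3],[0.25,-0.19,-0.095,2.7,2.75,-8.6,0.3],[0.25,-0.19,-0.095,2.7,2.75,-8.6,0.3],[0.25,-0.19,-0.095,2.7,2.75,-8.6,0.3],[0.25,-0.19,-0.095,2.7,2.75,-8.6,0.3],[0.25,-0.19,-0.095,2.7,2.75,-8.6,0.3],[0.5,-0.375,-0.095,5.4,5.5,-17.2,0.3],[0.5,-0.375,-0.095,5.4,5.5,-17.2,0.3],[0.5,-0.375,-0.095,5.4,5.5,-17.2,0.3],[0.5,-0.375,-0.095,5.4,5.5,-17.2,0.3],[0.5,-0.375,-0.095,5.4,5.5,-17.2,0.3],[0.5,-0.375,-0.095,5.4,5.5,-17.2,0.3],[0.5,-0.375,-0.095,5.4,5.5,-17.2,0.3],[0.5,-0.375,-0.095,5.4,5.5,-17.2,0.3],[0.5,-0.375,-0.095,5.4,5.5,-17.2,0.3],[0.5,-0.375,-0.095,5.4,5.5,-17.2,0.3],[0.5,-0.375,-0.095,5.4,5.5,-17.2,0.3]]

```text
t: 1.6
eef_pos: [0.5554, -0.1767, 0.3259]
tool_rot: [-0.234, 0.598, 0.743, 0.188]
contact_force: [0.3, -0.6, -0.7]
gripper_width: 0.298
grasp_force: 0.0
```

Run:
```python
from h import *
np.set_printoptions(precision=4,suppress=True)
p,r,o=cur();t=rot(35);z=t.as_matrix()[:,2]
f=W(-.061,-.0375,.128)
print(p,o["t"],o["q"],o["gripper_width"],rel(p,r,p,t));print(rel(p,r,f-.12*z,t))
```

```text
[ 0.5554 -0.1767  0.3259] 1.6 [ 0.813   0.5418 -0.5468  1.4283 -0.253   1.5522  0.5498] 0.2982675008854527 [ 0.      0.      0.     -0.022   0.0218  0.0251]
[ 0.0458  0.1346  0.1534 -0.022   0.0218  0.0251]
```

Call:
servo_tool:
  motion:
    - [[0.023,0.067,0.077,0,0,0,0.3],[0.046,0.135,0.153,0,0,0,0.3],[0.046,0.135,0.153,0,0,0,0.3],[0.046,0.135,0.153,0,0,0,0.3],[0.046,0.135,0.153,0,0,0,0.3],[0.046,0.135,0.153,0,0,0,0.3],[0.046,0.135,0.203,0,0,0,0.3],[0.046,0.135,0.203,0,0,0,0.3],[0.046,0.135,0.203,0,0,0,0.3]]

```text
t: 2.35
eef_pos: [0.652, 0.0011, 0.1835]
tool_rot: [-0.236, 0.599, 0.742, 0.186]
contact_force: [0.3, -0.3, -0.2]
gripper_width: 0.302
grasp_force: 0.0
```

Run:
```python
from h import *
from station import bot
np.set_printoptions(precision=4,suppress=True)
p,r,o=cur();t=rot(35)
print(rel(p,r,W(-.061,-.0375,.128),t))
L=[]
for n,(x,y) in(("side",(270,130)),("top",(190,140))):
    c=bot.read_camera(n);np.savez(n+"1.npz",**c);print(n,proj(c,p),proj(c,W(-.065,-.0375,.138)))
    L.append(cv2.resize(c["img"][y:y+120,x:x+100],None,fx=4,fy=4,interpolation=cv2.INTER_CUBIC))
cv2.imwrite("pics/p1.png",np.hstack(L)[:,:,::-1])
```

```text
[ 0.0019  0.0027  0.069  -0.0655  0.0043 -0.0231]
side [[321.6145 211.4305]] [[323.5282 203.9055]]
top [[274.9607 183.6545]] [[261.2062 190.4191]]
```

View pics/p1.png

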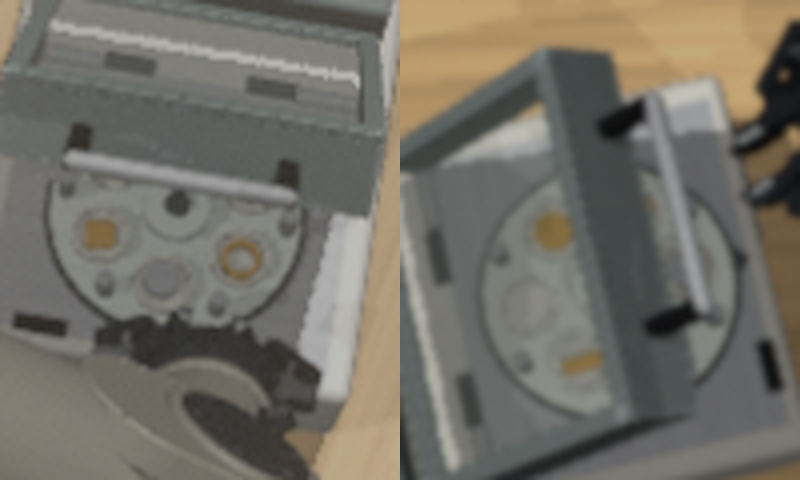

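The side view shows peg R at about (324,206), close to the prediction, with the ring beside it. The top view shows the caging fingers in front of it. I'll go in along the tool axis.

Call:
servo_tool:
  motion:
    - [[0.002,0.003,0.015,0,0,0,0.3],[0.002,0.003,0.03,0,0,0,0.3],[0.002,0.003,0.045,0,0,0,0.3],[0.002,0.003,0.058,0,0,0,0.3],[0.002,0.003,0.069,0,0,0,0.3],[0.002,0.003,0.069,0,0,0,0.3],[0.002,0.003,0.069,0,0,0,0.3]]

```text
t: 3.03
eef_pos: [0.6492, 0.0415, 0.1309]
tool_rot: [-0.233, 0.599, 0.742, 0.188]
contact_force: [-0.0, -0.6, -0.1]
gripper_width: 0.298
grasp_force: 0.0
```

Run:
```python
from h import *
from station import bot
np.set_printoptions(precision=4,suppress=True)
p,r,o=cur();t=rot(35);print(p,o["contact_force"])
for d in range(0,71,5):
    b=np.radians(210-d);print(d,rel(p,r,W(.075*np.cos(b)+.004,.075*np.sin(b),.128),t)[:3])
L=[]
for n,(x,y) in(("side",(270,130)),("top",(190,140))):
    c=bot.read_camera(n)
    L.append(cv2.resize(c["img"][y:y+120,x:x+100],None,fx=4,fy=4,interpolation=cv2.INTER_CUBIC))
cv2.imwrite("pics/p2.png",np.hstack(L)[:,:,::-1])
```

```text
[0.6492 0.0415 0.1309] [-0.0363 -0.5566 -0.1422]
0 [-0.0007 -0.0035  0.003 ]
5 [-0.0032 -0.0093  0.0012]
10 [-0.0053 -0.0154 -0.0002]
15 [-0.0069 -0.0216 -0.0013]
20 [-0.008  -0.028  -0.0021]
25 [-0.0087 -0.0345 -0.0026]
30 [-0.009  -0.041  -0.0028]
35 [-0.0087 -0.0476 -0.0026]
40 [-0.008  -0.0541 -0.0021]
45 [-0.0069 -0.0604 -0.0013]
50 [-0.0052 -0.0667 -0.0002]
55 [-0.0032 -0.0727  0.0012]
60 [-0.0007 -0.0785  0.003 ]
65 [ 0.0022 -0.0841  0.005 ]
70 [ 0.0054 -0.0892  0.0072]
```

View pics/p2.png

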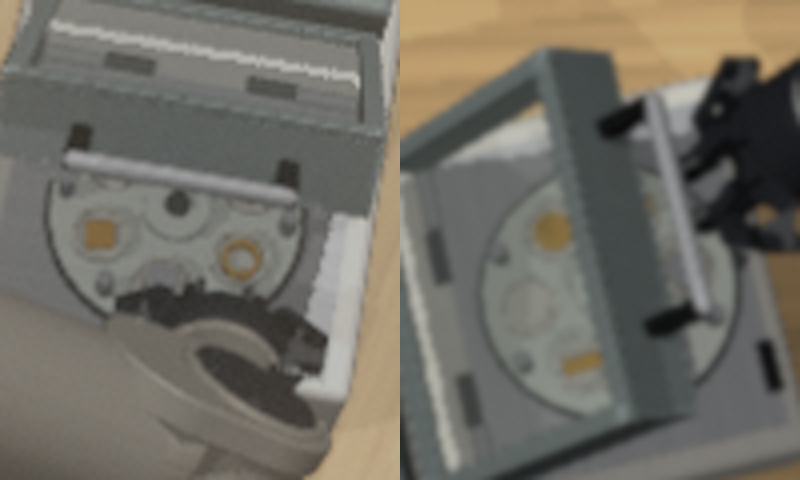

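Call:
servo_tool:
  motion:
    - [[-0.001,-0.003,0.003,0,0,0,0.3],[-0.001,-0.003,0.003,0,0,0,0.05],[-0.001,-0.003,0.003,0,0,0,0.05],[-0.001,-0.003,0.003,0,0,0,0.05],[-0.001,-0.003,0.003,0,0,0,0.05]]
  grip_force: 20

```text
t: 3.55
eef_pos: [0.6467, 0.0418, 0.1277]
tool_rot: [-0.232, 0.599, 0.743, 0.189]
contact_force: [3.0, -0.7, -1.4]
gripper_width: 0.126
grasp_force: 20.4
```

Call:
servo_tool:
  motion:
    - [[-0.0025,-0.006,-0.002,0,0,0,0.05],[-0.0035,-0.009,-0.0025,0,0,0,0.05],[-0.0045,-0.012,-0.003,0,0,0,0.05],[-0.006,-0.018,-0.0045,0,0,0,0.05],[-0.0075,-0.0245,-0.005,0,0,0,0.05],[-0.008,-0.031,-0.0055,0,0,0,0.05],[-0.0085,-0.0375,-0.006,0,0,0,0.05],[-0.008,-0.044,-0.0055,0,0,0,0.05],[-0.0075,-0.0505,-0.005,0,0,0,0.05],[-0.006,-0.057,-0.0045,0,0,0,0.05],[-0.0045,-0.063,-0.003,0,0,0,0.05],[-0.0025,-0.069,-0.002,0,0,0,0.05],[-0.001,-0.072,-0.001,0,0,0,0.05],[0,-0.075,0,0,0,0,0.05],[0,-0.075,0,0,0,0,0.05],[0,-0.075,0,0,0,0,0.05],[0,-0.075,0,0,0,0,0.05]]

```text
t: 4.97
eef_pos: [0.5734, 0.0258, 0.1275]
tool_rot: [-0.232, 0.599, 0.743, 0.188]
contact_force: [2.5, -4.5, -1.8]
gripper_width: 0.124
grasp_force: 21.8
```

Call:
servo_tool:
  motion:
    - [[0,0,0,0,0,0,0.35],[0,0,0,0,0,0,0.35],[0,0,0,0,0,0,0.35],[0,0,0,0,0,0,0.35],[0,0,-0.02,0,0,0,0.35],[0,0,-0.04,0,0,0,0.35],[0,0,-0.08,0,0,0,0.35],[0,0,-0.12,0,0,0,0.35],[0,0,-0.16,0,0,0,0.2],[-0.02,0,-0.2,0,0,0,0],[-0.06,0,-0.23,0,0,0,0],[-0.1,0,-0.25,0,0,0,0],[-0.1,0,-0.25,0,0,0,0],[-0.1,0,-0.25,0,0,0,0],[-0.1,0,-0.25,0,0,0,0]]

```text
t: 6.22
eef_pos: [0.6201, -0.1936, 0.2749]
tool_rot: [-0.234, 0.599, 0.742, 0.189]
contact_force: [-0.0, 1.1, 0.9]
gripper_width: -0.003
grasp_force: 0.0
```

Run:
```python
from h import *
from station import bot
np.set_printoptions(precision=4,suppress=True)
p,r,o=cur();print(p,o["t"],o["contact_force"])
L=[]
for n,(x,y) in(("side",(270,130)),("top",(190,140))):
    c=bot.read_camera(n);np.savez(n+"2.npz",**c);print(proj(c,[W(-.054,0,.112),W(-.065,-.0375,.138),W(-.065,.0375,.138)]))
    L.append(cv2.resize(c["img"][y:y+120,x:x+100],None,fx=4,fy=4,interpolation=cv2.INTER_CUBIC))
cv2.imwrite("pics/p3.png",np.hstack(L)[:,:,::-1])
```

```text
[ 0.6201 -0.1936  0.2749] 6.2167 [-0.0301  1.0922  0.906 ]
[[309.4448 200.785 ]
 [323.5282 203.9055]
 [294.9643 198.5984]]
[[260.7089 206.9326]
 [261.2062 190.4191]
 [267.6689 217.5813]]
```

View pics/p3.png

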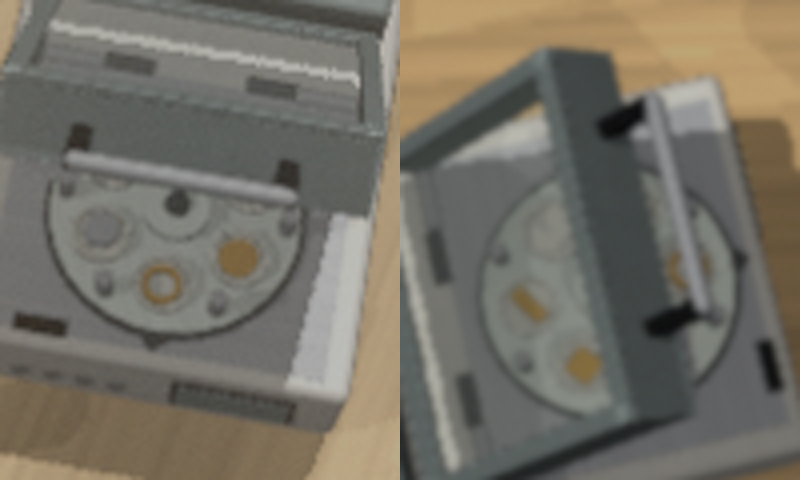

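The ring is now at the front mark (side crop 160,285). The pegs stand exactly where pegs stood before, so the wheel is seated, and all the samples lie in their cups. Next is the hood.

Run:
```python
from h import *
np.set_printoptions(precision=4,suppress=True)
p,r,o=cur();t=rot(0)
pre=W(-.058,0,.34);print(pre,rel(p,r,pre+[0,-.05,.03],t),rel(p,r,pre,t))
for f in np.linspace(.879,.04,20):
    x=.105-.251*np.cos(f);z=.1+.251*np.sin(f)+.006
    print(round(f,3),round(f-.088,3),rel(pre,t,W(x,0,z),t)[:3])
```

```text
[0.6083 0.0368 0.34  ] [ 0.1985  0.0266  0.024  -0.0033 -6.9952  0.0366] [ 0.2213  0.0373  0.0766 -0.0033 -6.9952  0.0366]
0.879 0.791 [ 0.0029 -0.      0.0407]
0.835 0.747 [-0.0055 -0.      0.048 ]
0.791 0.703 [-0.0135 -0.      0.0556]
0.747 0.659 [-0.0212  0.      0.0635]
0.702 0.614 [-0.0286 -0.      0.0718]
0.658 0.57 [-0.0356 -0.      0.0805]
0.614 0.526 [-0.0421 -0.      0.0894]
0.57 0.482 [-0.0483 -0.      0.0986]
0.526 0.438 [-0.0541 -0.      0.108 ]
0.482 0.394 [-0.0595 -0.      0.1177]
0.437 0.349 [-0.0644 -0.      0.1277]
0.393 0.305 [-0.0688 -0.      0.1378]
0.349 0.261 [-0.0729 -0.      0.1481]
0.305 0.217 [-0.0764 -0.      0.1586]
0.261 0.173 [-0.0795  0.      0.1693]
0.217 0.129 [-0.0821 -0.      0.18  ]
0.172 0.084 [-0.0843 -0.      0.1909]
0.128 0.04 [-0.0859 -0.      0.2019]
0.084 -0.004 [-0.0871 -0.      0.2129]
0.04 -0.048 [-0.0878 -0.      0.224 ]
```

Call:
servo_tool:
  motion:
    - [[0.04,0.005,0.005,0,-1.4,0,0],[0.08,0.01,0.01,0,-2.8,0,0],[0.12,0.016,0.015,0,-4.2,0,0],[0.16,0.021,0.02,0,-5.6,0,0],[0.199,0.027,0.024,0,-7,0,0],[0.199,0.027,0.024,0,-7,0,0],[0.21,0.032,0.05,0,-7,0,0],[0.221,0.037,0.077,0,-7,0,0],[0.221,0.037,0.077,0,-7,0,0],[0.221,0.037,0.077,0,-7,0,0],[0.221,0.037,0.077,0,-7,0,0]]

```text
t: 7.23
eef_pos: [0.6082, 0.035, 0.339]
tool_rot: [0.001, 0.627, 0.779, -0.001]
contact_force: [0.0, -0.9, 0.4]
gripper_width: 0.001
grasp_force: 0.0
```

Run:
```python
from h import *
np.set_printoptions(precision=4,suppress=True)
p,r,o=cur();print(o["q"],rel(p,r,W(-.058,0,.34),rot(0)))
```

```text
[ 0.2485  0.338  -0.5377  1.5536  0.1795  1.299  -0.0977] [ 0.0017  0.0004 -0.001   0.0014  0.025   0.0223]
```

Call:
servo_tool:
  motion:
    - [[0.004,0,0.015,0,0,0,0],[0.004,0,0.028,0,0,0,0],[0.004,0,0.035,0,0,0,0],[0.004,0,0.04,0,0,0,0],[-0.001,0,0.044,0,0,0,0],[-0.005,0,0.048,0,0,0,0],[-0.009,0,0.052,0,0,0,0],[-0.013,0,0.056,0,0,0,0],[-0.017,0,0.06,0,0,0,0],[-0.021,0,0.064,0,0,0,0],[-0.025,0,0.068,0,0,0,0],[-0.028,0,0.072,0,0,0,0]]

```text
t: 8.23
eef_pos: [0.6154, 0.0052, 0.267]
tool_rot: [0.002, 0.628, 0.778, -0.001]
contact_force: [-0.3, -4.3, 5.4]
gripper_width: -0.002
grasp_force: 3.2
```

Run:
```python
from h import *
from station import bot
p,r,o=cur();print(p,o["contact_force"])
L=[]
for n,(x,y) in(("side",(260,110)),("top",(190,140))):
    c=bot.read_camera(n);print(proj(c,[p,W(.105-.251*np.cos(.702),0,.1+.251*np.sin(.702))]))
    L.append(cv2.resize(c["img"][y:y+120,x:x+100],None,fx=4,fy=4,interpolation=cv2.INTER_CUBIC))
cv2.imwrite("pics/p4.png",np.hstack(L)[:,:,::-1])
```

```text
[0.61538681 0.00520381 0.26703052] [-0.29319019 -4.25861157  5.44405216]
[[310.35262763 192.24798626]
 [310.39536701 191.51694701]]
[[273.23799945 189.65121787]
 [271.75003875 190.63242673]]
```

View pics/p4.png

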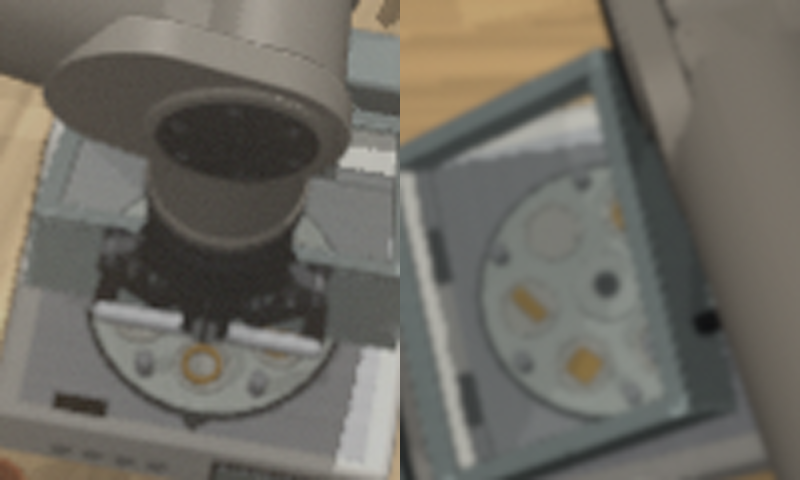

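The fingertips push on the middle of the bar (side crop 205,330). The hood is coming down with it, and the force is about 6 N.

Call:
servo_tool:
  motion:
    - [[-0.004,0,0.004,0,0,0,0],[-0.007,0,0.009,0,0,0,0],[-0.0105,0,0.013,0,0,0,0],[-0.0135,0,0.018,0,0,0,0],[-0.0165,0,0.022,0,0,0,0],[-0.0195,0,0.027,0,0,0,0],[-0.0225,0,0.0315,0,0,0,0],[-0.0255,0,0.036,0,0,0,0],[-0.028,0,0.041,0,0,0,0],[-0.031,0,0.046,0,0,0,0],[-0.0335,0,0.051,0,0,0,0],[-0.036,0,0.056,0,0,0,0],[-0.038,0,0.061,0,0,0,0],[-0.04,0,0.066,0,0,0,0],[-0.042,0,0.071,0,0,0,0],[-0.0445,0,0.076,0,0,0,0],[-0.046,0,0.0815,0,0,0,0],[-0.048,0,0.087,0,0,0,0],[-0.0495,0,0.092,0,0,0,0],[-0.051,0,0.0975,0,0,0,0]]

```text
t: 10.0
eef_pos: [0.6254, -0.0432, 0.1688]
tool_rot: [0.001, 0.628, 0.778, -0.001]
contact_force: [-0.2, 0.0, 1.1]
gripper_width: 0.003
grasp_force: 0.6
```

Call:
servo_tool:
  motion:
    - [[-0.001,0,0.004,0,0,0,0],[-0.002,0,0.008,0,0,0,0],[-0.003,0,0.012,0,0,0,0],[-0.004,0,0.016,0,0,0,0],[-0.004,0,0.019,0,0,0,0],[-0.005,0,0.022,0,0,0,0],[-0.005,0,0.024,0,0,0,0]]

```text
t: 10.58
eef_pos: [0.6266, -0.048, 0.145]
tool_rot: [0.001, 0.628, 0.778, -0.001]
contact_force: [-0.3, -0.4, 0.2]
gripper_width: -0.001
grasp_force: 0.4
```

Run:
```python
from h import *
from station import bot
p,r,o=cur()
L=[]
for n,(x,y) in(("side",(250,120)),("top",(190,140))):
    c=bot.read_camera(n);print(proj(c,[p,W(-.145,-.062,.128),W(-.145,.062,.128)]))
    L.append(cv2.resize(c["img"][y:y+120,x:x+100],None,fx=4,fy=4,interpolation=cv2.INTER_CUBIC))
cv2.imwrite("pics/p5.png",np.hstack(L)[:,:,::-1])
```

```text
[[303.78435605 229.51667284]
 [327.45330287 236.05100448]
 [279.6227634  227.01758806]]
[[294.00539523 196.46104186]
 [288.39750649 175.96205622]
 [299.50823934 220.2604502 ]]
```

View pics/p5.png

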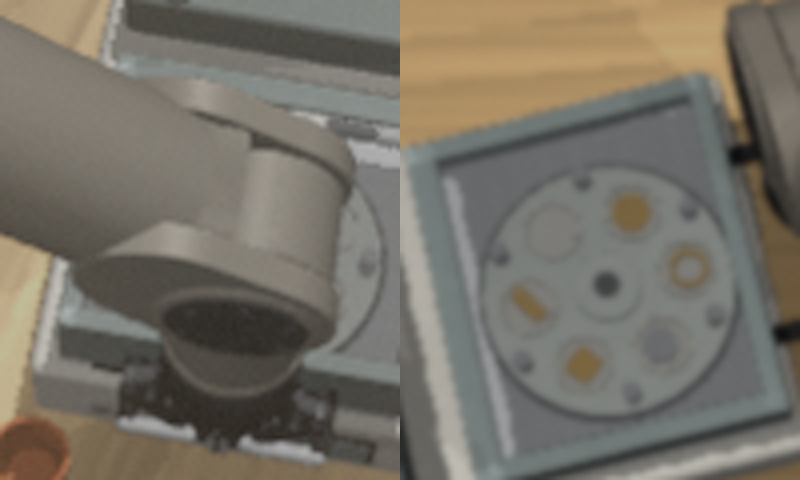

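The side crop shows the hood nearly shut, with the bar from (150,420) to (320,455) right under the fingertips. The top view shows every sample in its cup. I'll press on past the catch.

Call:
servo_tool:
  motion:
    - [[-0.001,0,0.003,0,0,0,0],[-0.001,0,0.005,0,0,0,0],[-0.001,0,0.007,0,0,0,0],[-0.001,0,0.009,0,0,0,0],[-0.001,0,0.011,0,0,0,0],[-0.001,0,0.013,0,0,0,0]]

```text
t: 11.18
eef_pos: [0.627, -0.0493, 0.1322]
tool_rot: [0.001, 0.628, 0.778, -0.001]
contact_force: [-0.6, -0.2, 0.6]
gripper_width: 0.0
grasp_force: 0.2
```

Call:
servo_tool:
  motion:
    - [[0,0,0.002,0,0,0,0],[0,0,0.004,0,0,0,0],[0,0,0.006,0,0,0,0],[0,0,0.008,0,0,0,0],[0,0,0.008,0,0,0,0]]

```text
t: 11.6
eef_pos: [0.6267, -0.0488, 0.1275]
tool_rot: [0.001, 0.628, 0.778, -0.001]
contact_force: [-10.1, 0.2, 25.4]
gripper_width: -0.001
grasp_force: 12.4
```

Call:
servo_tool:
  motion:
    - [[0,0,-0.004,0,0,0,0],[0,0,-0.01,0,0,0,0],[0,0,-0.03,0,0,0,0],[0,0,-0.06,0,0,0,0],[0,0,-0.1,0,0,0,0],[-0.04,0,-0.12,0,0,0,0],[-0.08,0,-0.14,0,0,0,0],[-0.12,0,-0.15,0,0,0,0],[-0.16,0,-0.15,0,0,0,0],[-0.2,0,-0.15,0,0,0,0],[-0.2,0,-0.15,0,0,0,0],[-0.2,0,-0.15,0,0,0,0]]

```text
t: 12.6
eef_pos: [0.6682, -0.2487, 0.2734]
tool_rot: [0.001, 0.63, 0.776, -0.001]
contact_force: [-1.0, 0.6, 0.3]
gripper_width: -0.0
grasp_force: 0.0
```

Run:
```python
from h import *
from station import bot
L=[]
for n,(x,y) in(("side",(250,100)),("top",(190,130))):
    c=bot.read_camera(n);print(proj(c,[W(-.145,-.062,.122),W(-.145,.062,.122)])-[x,y])
    L.append(cv2.resize(c["img"][y:y+150,x:x+100],None,fx=4,fy=4,interpolation=cv2.INTER_CUBIC))
cv2.imwrite("pics/p6.png",np.hstack(L)[:,:,::-1])
```

```text
[[ 77.24401689 136.69365835]
 [ 29.63713874 127.69935612]]
[[ 98.3530949   46.56940436]
 [109.41028793  90.66923202]]
```

View pics/p6.png

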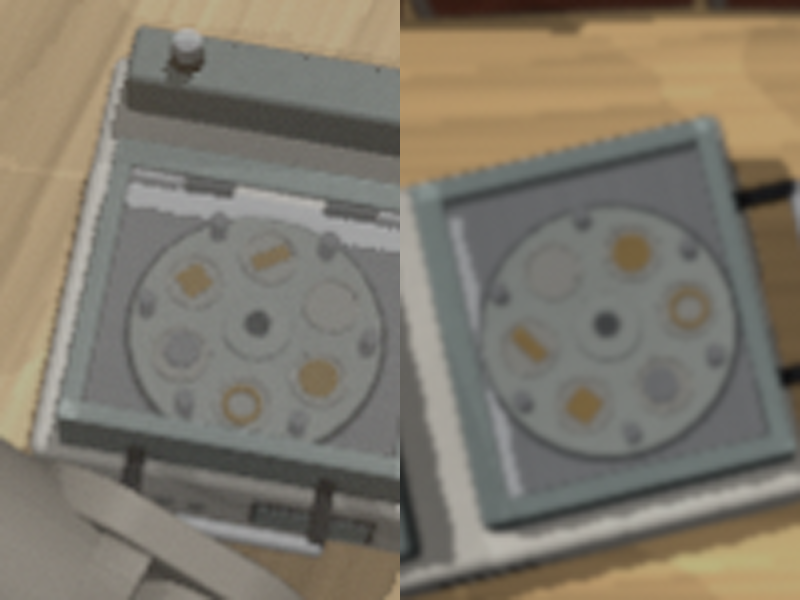

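The hood is shut. Its bar lies where the shut position predicts (side crop 320,548), the ring is at the mark, and all five samples are in their cups.

```bash
python3 -c "
from station import bot
print(bot.hand_in())"
```

```text
the job is handed in; nothing more can be done
None
```

The wheel is turned one click clockwise and seated with the ring at the measuring mark, every sample is still in its cup, and the hood is pressed fully shut and let go; the job is handed in (about 13 s of robot time), though I took no final picture of the whole bench to confirm the bystanders.

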